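# Load the leaning thread pot with the red spool

### The arm

A 6-joint arm with a two-finger parallel gripper is mounted at the origin on the work surface. World frame = base frame: x ahead of the robot, y to its left, z up, the work surface at z = 0. Lengths are in mm, angles in degrees, forces in N, time in s.
With the tool pointing down it reaches from about 325 to 775 mm from the base axis. Payload 9.3 kg.
Tool frame: the origin (TCP) lies between the finger pads, 19 mm behind the fingertips; this is the grasp point; z points along the fingers, y is the line along which they close (so a half turn about z gives the same grasp; the last joint's range is limited). The gripper opens to 85 mm and grips with 20 to 120 N. Pads are 22 mm wide; open, the fingers measure 114 mm over their backs; the gripper's body (76 mm by 85 mm) begins 54 mm behind the grasp point. The pads swing forward as they close: fully open they stand 13 mm farther back than shut.
Start: joints at [58.522, 14.817, 1.232, 76.415, 0, 81.257], TCP at [212.559, 507.263, 249.979] pointing down, gripper open.
Joint ranges: [-174.27, 174.27], [-52.1, 104.24], [-59.71, 78.15], [-110.17, 111.67], [-87.03, 83.33], [-180, 180]. Speed limits (degrees/s): [127.2, 127.2, 159.86, 180, 180, 180].

### API

Orientations are given as [roll, pitch, yaw] about the fixed x, y, z axes, in that order (R = Rz(yaw) Ry(pitch) Rx(roll)).
In Python, from bench import arm gives the robot as it stands.
- The arm moves only by the shell command python3 -m pendant 'ROWS' [OPENING] [FORCE]. ROWS is JSON, a list that holds one entry, the list of rows, each a list of 4 numbers: the shift along the tool's x, y, z in mm, then the turn about the tool's z in rad. In form: [[[tx, ty, tz, roll], ...]]. A call has 1 to 5 rows; each row is the pose to reach, as a shift and turn from the pose commanded when the call began, along the tool's axes at that moment; what a row does not reach only later rows make up. A row lasts 1/10 s, in which the tool goes at most 50 mm and 8.59 degrees, less where a joint would pass 70% of its speed; a pose out of reach is approached as far as the arm can. A call with a gripper value outside its range is refused whole. OPENING is the finger opening in mm, from 0 to 85.4, set as the call begins (- or left out, the last holds). The fingers move at their own pace and stop on an object; FORCE is the grip in N (left out, the last holds). Time passes only in rows, so rows that repeat a pose let the fingers close. It gives the time, the measured TCP pose, the force, the opening and the grip force at its end, in the units of the state.
- arm.sense(): the state, without advancing time (a new reading comes with each control period).
- arm.read_camera(name): name is "scene" or "top" or "wrist"; returns a dict with "img" (400x640x3 uint8, red, green, blue), "range_z" (400x640 float32, mm along the optical axis (not along the pixel's ray), 0 where there is no reading), "camera_matrix" (3x3 intrinsics, pixels), "D" ([k1, k2, p1, p2, k3] as OpenCV has them; the pictures are not rectified), "R" (3x3) and "t" (3): a world point X has camera coordinates R X + t. Camera axes: x right, y down, z forward; pixel columns grow to the right and rows downward; lengths in mm; the calibration is good to about 2 mm. A picture is of the moment at which its call begins.
- arm.job_done(): hands the job in; it is judged then, once.
Trained networks look in the newest picture that a camera, given by its name, has taken for a name from the list of things; names that differ only in an ending like _2 or _b are one class to them, and where a whole thing is asked for, a point or a joint stands for the part that bears it (a point fixed in the world has none). Each returns a list of dicts, best first, with "p" (0 to 1); they miss things now and then, are a little off and sometimes report something else, mostly with a low value. They report only what shows in the picture. A call takes as long as a camera call. They do not tell look-alikes from the thing itself.
- arm.trace(camera, thing): "region" (400x640 bool, what is visible of it) and "rect" ([left, top, width, height] in pixels, round what is visible of it).
The state is a dict: "t": time; "joint_pos": joint angles; "dq": joint speeds; "joint_efforts": joint torques, N m; "tcp_pos": TCP position; "ee_rot": TCP orientation; "force": force on the tool from outside, world axes, zero at the start; "moment": the same for the moment, N m; "opening": opening from 0.0 (shut) to 1.0 (fully open); "finger_force": force on a finger pad.
Only numpy, scipy, OpenCV 4.12 (cv2) and the standard library are available. Lean on these libraries where they do the work, as an engineer would, in place of code of your own. Each camera call takes 0.05 s, during which the arm holds its last target. There are 200 camera calls.

### The job

Lift the lid off the leaning blue thread pot by its knob and set it down gently on the cork mat, lying flat with the knob up. Then put the spool of red thread fully home on the spindle inside the pot, leaving the lid on the mat, and leave the blue spool, the glue jar and the mallet where they are.

Things in the scene. Friction and masses are not known exactly. Their poses are not given: they have to be found in the camera images.
- thread_pot: Blue open round pot, fixed on a dark wood stand (150 x 140 footprint), leaning 30 degrees roughly to the robot. Origin: centre of its underside; z: its centre line, out of the mouth. Outer diameter 136, height 72, wall 4, inner floor at z = 6. A steel spindle, diameter 10, stands on its centre line from z = 6 to 60, the last 7 tapering to 4. Closed by the lid at first.
- spindle_tip (a point): The tip of the steel spindle, on the pot's centre line, 60 above the pot's origin along its z axis; hidden until the lid is off.
- lid: Loose round white plastic lid, 180 g. Origin: centre of its underside; z points out through the knob. z 0 to 8: plug, diameter 122, in the pot's mouth of 128; z 8 to 16: disc, diameter 138, resting on the rim (origin then at z = 64 in the pot's frame); z 16 to 50: upright black knob, diameter 26. Must be drawn 8 along the pot's axis to come free.
- lid_knob (a point): Grip point on the axis of the lid's knob, 22 above the lid's disc, 12 below the knob's top.
- cork_mat: Fixed brown cork mat, 180 x 180 x 8 thick, on the table; origin at the centre of its underside, its top at z = 8. The lid goes here.
- red_spool: Loose spool of red thread, standing on the green mat, 70 g. Height 50, white flanges of diameter 44 and thickness 8 at both ends, winding of diameter 39 between them, through bore of diameter 16 along its z axis. The same either way up. Origin: centre of its lower end.
- red_spool_mid (a point): Centre of the red spool, half way up its bore, 25 above its origin. It lies 31 above the pot's origin along the pot's z axis when the spool is home.
- blue_spool: Loose spool of blue thread of the same shape, standing on the green mat too, at least 70 from the red one's axis. Not to be disturbed.
- green_mat: Fixed green mat, 180 x 180 x 8 thick, on which both spools stand, its top at z = 8. Origin at the centre of its underside.
- glue_jar: Loose amber jar with a brass cap, diameter 60, height 85, standing beyond the pot; origin at the centre of its underside. Not to be disturbed.
- mallet: Loose mallet with a wooden handle and yellow head, lying between the robot and the pot, 56 high and 270 long; its head is a cylinder of diameter 56 and length 85. Origin on the table, below the middle of the mallet. Not to be disturbed.
There are look-alikes about, which are no part of the job. Leave any purple or yellow look-alike of the red_spool alone.

How it is judged:
By the outcome, as a careful person would: the job done as asked, in the order asked, and still so for the second after the job is handed in, with the robot touching nothing.
It also fails if it takes over 64 s, if anything falls off the work surface, if the arm or the gripper's body presses on something with over 40 N, if the wrist force passes 120 N, or if a joint passes its speed limit or range.

## Working session

There is one attempt and no reset: what is moved stays moved. The work goes in short steps, Python scripts to look and compute and a shell command to move; the robot and the scene stay as the last step left them, time stands still between calls to the robot, and variables do not carry over. Pictures are saved under pics/ and viewed, at most 10 in all, crops included, and the job is handed in when it is done.

```bash
ls; mkdir -p pics; cat > h.py <<'E'
import numpy as np, cv2
from bench import arm
def pts(c,mask):
    v,u=np.nonzero(mask&(c["range_z"]>0)); z=c["range_z"][v,u].astype(float)
    n=cv2.undistortPoints(np.c_[u,v].astype(float).reshape(-1,1,2),np.array(c["camera_matrix"]),np.array(c["D"])).reshape(-1,2)
    X=np.c_[n*z[:,None],z]
    return (X-np.array(c["t"]))@np.array(c["R"]), c["img"][v,u]
def save(c,name): cv2.imwrite("pics/"+name,c["img"][:,:,::-1])
E
python3 - <<'E'
from h import *
s=arm.sense();print(s)
for cn in ["scene","top"]:
    c=arm.read_camera(cn); save(c,cn+"1.png")
    for th in ["lid","lid_knob","thread_pot","cork_mat","red_spool","green_mat","glue_jar","mallet"]:
        for d in arm.trace(cn,th)[:4]:
            if d["p"]<.3: continue
            P,C=pts(c,d["region"]); 
            if len(P)<5: continue
            print(cn,th,round(d["p"],2),d["rect"],len(P),"med",np.median(P,0).round(),"lo",np.percentile(P,2,axis=0).round(),"hi",np.percentile(P,98,axis=0).round(),"rgb",np.median(C,0))
E
```

```text
pics
{'t': 0.0, 'joint_pos': array([5.85212644e+01, 1.48510504e+01, 1.18726631e+00, 7.64152904e+01,
       2.71725432e-04, 8.12575152e+01]), 'dq': array([-0.02642478,  0.04502844,  0.0215765 ,  0.1300687 , -0.1438159 ,
       -0.11571175]), 'joint_efforts': array([-1.78095437e-03, -5.55641198e+01,  3.44533539e+01,  1.35828383e-02,
       -3.68615310e-04,  6.03631790e-06]), 'tcp_pos': array([212.4213834 , 507.02905982, 249.34629547]), 'ee_rot': array([-1.79921886e+02, -1.22873869e-02,  1.57263741e+02]), 'force': array([-0.52978989,  0.07472076, -0.8751176 ]), 'moment': array([-0.03478793,  0.04952284, -0.00902518]), 'finger_force': 0.0, 'opening': 1.0013307453258276}
scene lid 0.92 [263.6, 175.5, 47.7, 28.0] 709 med [584.   5. 132.] lo [522. -63.  91.] hi [636.  61. 154.] rgb [192. 188. 172.]
scene lid_knob 0.67 [263.4, 177.8, 48.9, 23.6] 658 med [585.   5. 133.] lo [524. -57.  92.] hi [636.  61. 153.] rgb [192. 189. 173.]
scene thread_pot 0.58 [255.8, 183.6, 53.8, 44.0] 1358 med [642.  25. 106.] lo [583. -53.  54.] hi [671.  60. 144.] rgb [ 79.  90. 104.]
scene cork_mat 0.88 [188.2, 
[... 2216 characters left out ...]
[480. 306.  63.] rgb [130. 136. 135.]
top red_spool 0.61 [162.7, 254.1, 26.0, 16.9] 338 med [418. 438.  49.] lo [398. 423.   1.] hi [439. 463.  54.] rgb [126.  120.   39.5]
top red_spool 0.57 [266.9, 286.4, 18.7, 17.3] 272 med [333. 177.  50.] lo [313. 156.   3.] hi [353. 196.  54.] rgb [138. 136.  45.]
top green_mat 0.6 [200.7, 193.3, 72.0, 72.4] 3876 med [502. 293.   9.] lo [415. 200.   5.] hi [591. 377.  13.] rgb [ 45. 114.  59.]
top glue_jar 0.7 [283.0, 100.3, 24.8, 30.5] 548 med [796. 126.  85.] lo [777.  99.  10.] hi [828. 152.  89.] rgb [136. 103.  48.]
top mallet 0.83 [298.4, 241.7, 101.7, 36.9] 1352 med [414.  65.  38.] lo [ 383. -136.   17.] hi [461. 115.  58.] rgb [120.  77.  39.]
```

```bash
python3 -c "
import cv2,numpy as np
a=cv2.imread('pics/scene1.png');b=cv2.imread('pics/top1.png')
cv2.imwrite('pics/both1.png',cv2.resize(np.vstack([a,b]),(480,600)))"
python3 -c "
import cv2,numpy as np
a=cv2.imread('pics/scene1.png')[130:330,150:500];b=cv2.imread('pics/top1.png')[80:330,140:520]
a=cv2.resize(a,(525,300));b=cv2.resize(b,(456,300))
b=cv2.copyMakeBorder(b,0,0,0,69,0);cv2.imwrite('pics/both2.png',np.vstack([a,b]))"; python3 -m pendant -h 2>&1 | head -20
```

```text
invalid input: not JSON, or not a number
```

View pics/both2.png

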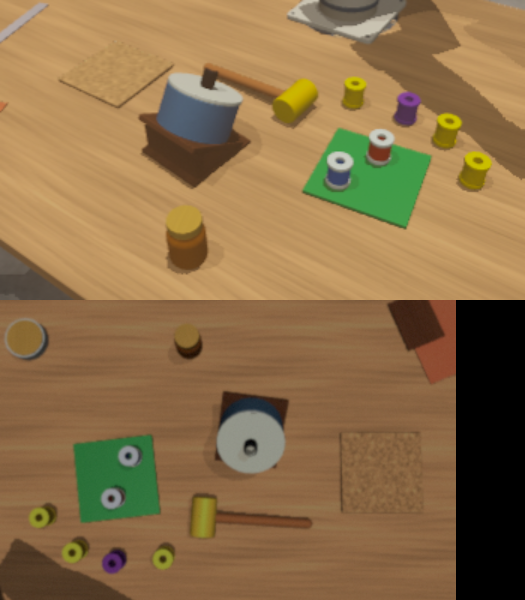

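```bash
cat >> h.py <<'E'
from scipy.optimize import least_squares
def plane(P,thr=2.0,it=400):
    r=np.random.default_rng(0);best=None
    for _ in range(it):
        q=P[r.choice(len(P),3,False)];n=np.cross(q[1]-q[0],q[2]-q[0]);l=np.linalg.norm(n)
        if l<1e-6: continue
        n/=l;m=abs((P-q[0])@n)<thr
        if best is None or m.sum()>best.sum(): best=m
    c=P[best].mean(0);n=np.linalg.svd(P[best]-c,full_matrices=False)[2][2]
    return c,n*np.sign(n[2]),best
def disc(P,R):
    """plane + centre of a disc of radius R from its outline"""
    c,n,m=plane(P);Q=P[m]
    e1=np.cross([0,1,0],n);e1/=np.linalg.norm(e1);e2=np.cross(n,e1)
    q=np.c_[(Q-c)@e1,(Q-c)@e2].astype(np.float32)
    h=cv2.convexHull(q).reshape(-1,2)
    f=least_squares(lambda p:np.linalg.norm(h-p[:2],axis=1)-p[2],[0,0,R],loss="soft_l1").x
    return c+f[0]*e1+f[1]*e2,n,f[2],m.sum()
E
python3 - <<'E'
from h import *
for cn in ["scene","top"]:
    c=arm.read_camera(cn)
    d=arm.trace(cn,"lid")[0]; k=np.ones((5,5),np.uint8)
    m=cv2.dilate(d["region"].astype(np.uint8),k)>0
    P,C=pts(c,m); w=(C.min(1)>95)&(P[:,2]>85)&(P[:,0]>510)&(P[:,0]<650)
    o,n,r,N=disc(P[w],69); print(cn,"disc top centre",o.round(1),"n",n.round(3),"R",r.round(1),N,"tilt",np.degrees(np.arccos(n[2])).round(1),"dir",np.degrees(np.arctan2(n[1],n[0])).round(1),"grip22",(o+22*n).round(1))
    h=(P-o)@n; kk=(h>8)&(h<36)&(np.linalg.norm((P-o)-h[:,None]*n,axis=1)<25)
    print("knob pts",kk.sum(),(P[kk]-o).mean(0).round(1),h[kk].max() if kk.any() else 0, "top",(P[kk&(h>31)].mean(0)-34*n).round(1))
    for th,z in [("red_spool",58)]:
      A,C=pts(c,np.ones((400,640),bool))
      g=(abs(A[:,2]-z)<5)&(A[:,0]>415)&(A[:,0]<610)&(A[:,1]>195)&(A[:,1]<390)
      Q=A[g][:,:2].astype(np.float32)
      _,lab,cen=cv2.kmeans(Q,2,None,(3,50,.1),5,0)
      for i in range(2):
        q=Q[lab.ravel()==i]; (x,y),r=cv2.minEnclosingCircle(q)
        D=np.linalg.norm(A[:,:2]-[x,y],axis=1); s=(D<26)&(A[:,2]>18)&(A[:,2]<48)
        print(cn,"spool",round(x,1),round(y,1),"r",round(r,1),q.mean(0),A[g][lab.ravel()==i][:,2].mean().round(1),"side rgb",np.median(C[s],0))
E
```

```text
scene disc top centre [576.2  -4.7 121.8] n [-0.49   0.067  0.869] R 68.2 509 tilt 29.7 dir 172.3 grip22 [565.5  -3.3 140.9]
knob pts 97 [-5.3  5.2 21.8] 34.58424944333623 top [581.7  -2.  123.3]
scene spool 461.6 288.5 r 22.4 [462.91583 289.26163] 57.9 side rgb [115.  51.  29.]
scene spool 553.0 253.7 r 22.6 [554.3167  254.28246] 57.8 side rgb [62. 68. 99.]
top disc top centre [574.9  -6.4 121.5] n [-0.497  0.066  0.865] R 67.9 1807 tilt 30.1 dir 172.5 grip22 [564.   -4.9 140.5]
knob pts 72 [-7.   1.7 25.3] 35.561703093717554 top [577.6  -7.4 122.1]
top spool 550.9 252.0 r 21.8 [550.9277  251.82204] 58.7 side rgb [70. 77. 76.]
top spool 459.8 287.0 r 22.1 [460.1481  286.64612] 58.7 side rgb [70. 60. 54.]
```

```bash
cat >> h.py <<'E'
def go(x,y,z,yaw):
    s=arm.sense(); r=np.radians(s["ee_rot"]); p=np.array(s["tcp_pos"])
    from scipy.spatial.transform import Rotation as Ro
    M=Ro.from_euler("xyz",r).as_matrix()
    dy=(yaw-s["ee_rot"][2]+180)%360-180
    print("t",round(s["t"],2),"tcp",p.round(1),s["ee_rot"].round(2),"F",np.array(s["force"]).round(1),"op",round(s["opening"],3),"ff",round(s["finger_force"],1),"| shift",(M.T@(np.array([x,y,z])-p)).round(1),"turn",round(-np.radians(dy),4))
E
python3 -c "
from h import *
go(562,-3.7,250,172.4)"
```

```text
t 1.1 tcp [212.5 507.3 250. ] [-180.      0.    157.27] F [-0.2 -0.   0.5] op 1.0 ff 0.0 | shift [-519.8 -336.2   -0. ] turn -0.2641
```

```bash
python3 -m pendant '[[[-40,-26,0,0],[-80,-52,0,0],[-120,-78,0,0],[-160,-104,0,0],[-200,-130,0,0]]]' 56
python3 -m pendant '[[[-40,-26,0,0],[-80,-52,0,0],[-120,-78,0,0],[-160,-104,0,0],[-200,-130,0,0]]]'
python3 -m pendant '[[[-40,-26,0,-0.1],[-80,-52,0,-0.2],[-119.8,-76.2,0,-0.264],[-119.8,-76.2,0,-0.264],[-119.8,-76.2,0,-0.264]]]'
python3 - <<'E'
from h import *
go(562,-3.7,145,172.4)
c=arm.read_camera("wrist"); save(c,"w1.png")
P,C=pts(c,np.ones((400,640),bool))
d=arm.trace("wrist","lid")
w=(C.min(1)>95)&(P[:,2]>85)&(P[:,2]<160)&(np.hypot(P[:,0]-575,P[:,1]+5)<75)
o,n,r,N=disc(P[w],69);print(o.round(1),n.round(3),r,N,"grip27",(o+27*n).round(1))
h=(P-o)@n; rad=(P-o)-h[:,None]*n; kk=(h>32)&(np.linalg.norm(rad,axis=1)<25)
print(kk.sum(),P[kk].mean(0)-7*n if kk.any() else "")
E
```

```text
t: 1.6
tcp_pos: [347.4, 308.5, 250.1]
ee_rot: [180.0, 0.0, 157.3]
force: [0.8, 0.4, -1.0]
opening: 0.655
finger_force: 0.0
t: 2.1
tcp_pos: [481.8, 111.0, 250.2]
ee_rot: [180.0, 0.0, 157.3]
force: [0.5, 1.1, 0.0]
opening: 0.656
finger_force: 0.0
t: 2.6
tcp_pos: [562.3, -4.7, 249.3]
ee_rot: [180.0, -0.1, 172.2]
force: [-0.3, -0.7, 0.1]
opening: 0.653
finger_force: 0.0
t 2.6 tcp [562.3  -4.7 249.3] [ 1.7999e+02 -7.0000e-02  1.7225e+02] F [-0.3 -0.7  0.1] op 0.653 ff 0.0 | shift [  0.3   0.9 104.3] turn -0.0027
[574.7  -5.9 120.4] [-0.496  0.063  0.866] 68.09358809706642 15201 grip27 [561.4  -4.2 143.8]
209 [562.57134737  -4.47189187 143.46047544]
```

View pics/w1.png

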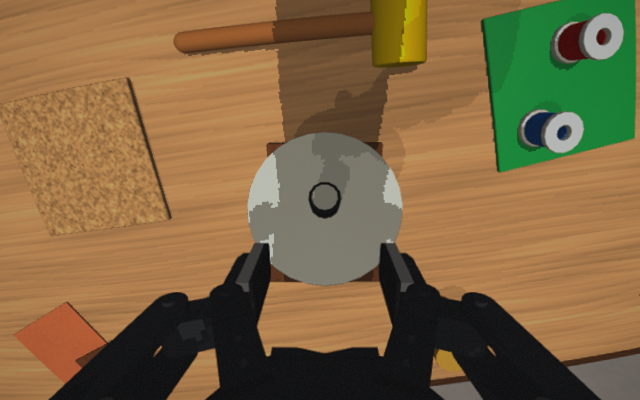

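```bash
python3 -m pendant '[[[0,0.5,35,0],[0,0.5,65,0],[0,0.5,90,0],[0,0.5,105,0],[0,0.5,105,0]]]'
python3 -m pendant '[[[0,0,0,0],[0,0,0,0],[0,0,0,0],[0,0,0,0],[0,0,0,0]]]' 10 60; python3 -c "
from h import *
go(562,-4,144,172.4)"
```

```text
t: 3.2
tcp_pos: [560.5, -1.7, 143.5]
ee_rot: [180.0, -0.2, 172.5]
force: [0.0, 0.7, 0.2]
opening: 0.658
finger_force: 0.0
t: 3.7
tcp_pos: [562.6, -3.2, 146.8]
ee_rot: [-180.0, 0.2, 172.4]
force: [-1.4, 0.3, 7.0]
opening: 0.283
finger_force: 59.1
t 3.7 tcp [562.6  -3.2 146.8] [-1.7999e+02  1.6000e-01  1.7240e+02] F [-1.4  0.3  7. ] op 0.283 ff 59.1 | shift [ 0.5 -0.8  2.8] turn -0.0001
```

```bash
python3 -m pendant '[[[2,0,-3.5,0],[4,0,-7,0],[6.5,0,-11,0],[10,0,-17.5,0],[15,0,-26,0]]]'
python3 -m pendant '[[[10,0,-20,0],[15,0,-45,0],[15,0,-70,0],[15,0,-90,0],[15,0,-90,0]]]'; python3 - <<'E'
from h import *
go(521,-305,190,172.4)
for cn in ["scene","top"]:
    c=arm.read_camera(cn); save(c,cn+"3.png")
    P,C=pts(c,np.ones((400,640),bool))
    w=(C.min(1)>95)&(P[:,2]>170)&(P[:,2]<300)&(np.hypot(P[:,0]-545,P[:,1]+5)<100)
    if w.sum()>100: print(cn,[a if np.isscalar(a) else a.round(3) for a in disc(P[w],69)])
    w=(C.min(1)<300)&(np.hypot(P[:,0]-585,P[:,1]+10)<40)&(P[:,2]<160)
    print(len(P[w]),np.percentile(P[w],[2,50,98],axis=0).round() if w.any() else "")
import cv2
cv2.imwrite("pics/s3.png",cv2.resize(cv2.imread("pics/scene3.png")[100:300,200:450],(750,600)))
E
```

```text
t: 4.2
tcp_pos: [546.6, -1.0, 171.3]
ee_rot: [180.0, -0.1, 172.4]
force: [1.2, 0.1, -3.1]
opening: 0.281
finger_force: 59.1
t: 4.7
tcp_pos: [532.9, 0.8, 264.0]
ee_rot: [-180.0, 0.3, 172.4]
force: [0.2, 0.1, -3.1]
opening: 0.279
finger_force: 59.2
t 4.7 tcp [532.9   0.8 264. ] [-180.      0.27  172.4 ] F [ 0.2  0.1 -3.1] op 0.279 ff 59.2 | shift [ -28.3 -304.7   74.2] turn -0.0
scene [array([548.683,   2.186, 240.085]), array([-0.483,  0.073,  0.873]), np.float64(66.69197071253235), np.int64(295)]
6 [[587. -10.  98.]
 [590.  -6. 103.]
 [592.  -4. 105.]]
0
```

View pics/s3.png

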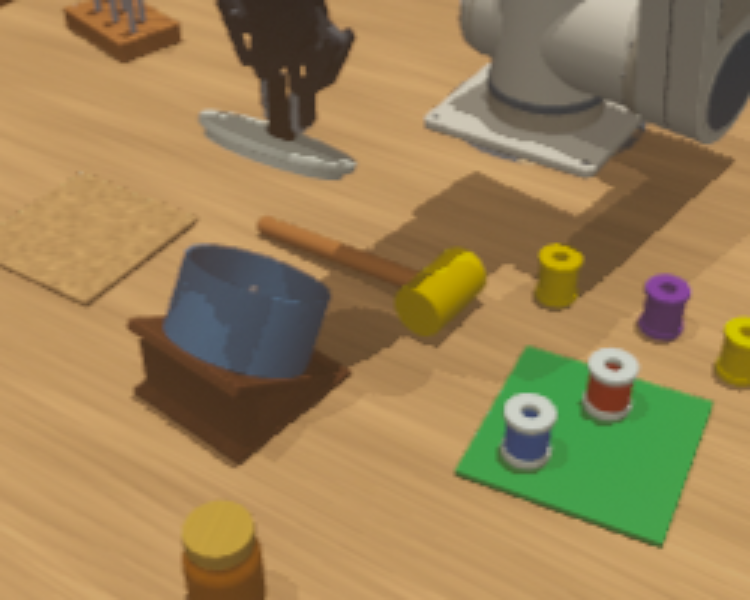

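```bash
python3 -m pendant '[[[0,-35,0,0],[0,-80,0,0],[0,-125,0,0],[0,-170,10,0],[0,-215,30,0]]]'
python3 -m pendant '[[[1,-40,25,0],[2,-70,55,0],[2,-85,85,0],[2,-90,115,0],[2,-90,130,0]]]'
python3 -m pendant '[[[0,0,0,0],[0,0,0,0]]]'
python3 - <<'E'
from h import *
go(491,-301,78,172.4)
c=arm.read_camera("top"); P,C=pts(c,np.ones((400,640),bool))
w=(C.min(1)>95)&(P[:,2]>35)&(P[:,2]<140)&(np.hypot(P[:,0]-505,P[:,1]+303)<90)
print([a if np.isscalar(a) else a.round(3) for a in disc(P[w],69)])
E
```

```text
t: 5.3
tcp_pos: [503.4, -214.0, 230.3]
ee_rot: [-180.0, 0.0, 172.4]
force: [0.6, -0.3, -2.9]
opening: 0.279
finger_force: 59.4
t: 5.8
tcp_pos: [487.9, -301.0, 96.6]
ee_rot: [179.8, -0.3, 172.3]
force: [0.2, 0.9, -1.4]
opening: 0.283
finger_force: 59.3
t: 6.0
tcp_pos: [489.6, -300.9, 100.4]
ee_rot: [179.9, -0.1, 172.4]
force: [1.0, 0.9, -1.1]
opening: 0.281
finger_force: 59.4
t 6.0 tcp [ 489.6 -300.9  100.4] [ 1.7995e+02 -8.0000e-02  1.7239e+02] F [ 1.   0.9 -1.1] op 0.281 ff 59.4 | shift [-1.4  0.1 22.4] turn -0.0001
[array([ 454.343, -310.928,   48.184]), array([-0.501,  0.064,  0.863]), np.float64(23.298390043603277), np.int64(164)]
```

```bash
python3 -m pendant '[[[0,0,8,0],[0,0,14,0],[0,0,18,0],[0,0,20,0],[0,0,20,0]]]' 10 25
python3 -m pendant '[[[0,0,1,0],[0,0,2,0],[0,0,3,0],[0,0,3.5,0],[0,0,3.5,0]]]'
```

```text
t: 6.55
tcp_pos: [489.9, -301.1, 80.7]
ee_rot: [180.0, -0.0, 172.4]
force: [-0.0, -0.6, -2.1]
opening: 0.281
finger_force: 59.4
t: 7.05
tcp_pos: [490.3, -301.5, 77.8]
ee_rot: [-180.0, 0.0, 172.4]
force: [1.5, -0.4, 1.6]
opening: 0.279
finger_force: 59.8
```

```bash
python3 -m pendant '[[[-2,0,1.5,0],[-4,0,3,0],[-6,0,4,0],[-8,0,5,0],[-9.3,0,6,0]]]' 9 20
python3 - <<'E'
from h import *
go(521,-305,50,172.4)
c=arm.read_camera("scene"); P,C=pts(c,np.ones((400,640),bool))
w=(C.min(1)>95)&(P[:,2]>25)&(P[:,2]<140)&(np.hypot(P[:,0]-505,P[:,1]+303)<90)&~((C[:,0].astype(int)-C[:,2])>35)
print([a if np.isscalar(a) else a.round(3) for a in disc(P[w],69)])
E
```

```text
t: 7.55
tcp_pos: [499.5, -302.9, 72.1]
ee_rot: [-179.9, 0.0, 172.4]
force: [0.4, 0.9, 8.2]
opening: 0.281
finger_force: 60.4
t 7.55 tcp [ 499.5 -302.9   72.1] [-1.7994e+02  4.0000e-02  1.7239e+02] F [0.4 0.9 8.2] op 0.281 ff 60.4 | shift [-21.5   0.7  22.2] turn -0.0001
[array([ 513.344, -299.767,   47.376]), array([-0.362,  0.055,  0.93 ]), np.float64(65.39627956094674), np.int64(315)]
```

```bash
python3 -m pendant '[[[-2,0,1.5,0],[-4,0,3,0],[-6,0,4.5,0],[-7.4,0,5.3,0],[-7.4,0,5.3,0]]]'
python3 -m pendant '[[[-2,0,1.8,0],[-4,0,3.6,0],[-5.5,0,5,0],[-6.8,0,6.2,0],[-6.8,0,6.2,0]]]'
python3 - <<'E'
from h import *
go(521,-305,50,172.4)
c=arm.read_camera("scene"); P,C=pts(c,np.ones((400,640),bool))
w=(C.min(1)>95)&(P[:,2]>15)&(P[:,2]<140)&(np.hypot(P[:,0]-505,P[:,1]+303)<90)&~((C[:,0].astype(int)-C[:,2])>35)
print([a if np.isscalar(a) else a.round(3) for a in disc(P[w],69)])
E
```

```text
t: 8.1
tcp_pos: [506.9, -303.8, 66.6]
ee_rot: [-180.0, 0.0, 172.4]
force: [-0.5, 0.2, 6.1]
opening: 0.279
finger_force: 60.3
t: 8.6
tcp_pos: [513.6, -304.6, 60.3]
ee_rot: [-180.0, 0.0, 172.4]
force: [0.7, 0.4, 6.4]
opening: 0.28
finger_force: 60.4
t 8.6 tcp [ 513.6 -304.6   60.3] [-1.7996e+02  3.0000e-02  1.7239e+02] F [0.7 0.4 6.4] op 0.28 ff 60.4 | shift [-7.4  0.6 10.3] turn -0.0001
[array([ 517.795, -301.644,   32.829]), array([-0.138,  0.018,  0.99 ]), np.float64(66.7267476766097), np.int64(504)]
```

```bash
python3 -m pendant '[[[-1.7,0,2,0],[-3.4,0,4,0],[-4.7,0,5.5,0],[-5.8,0,6.8,0],[-5.8,0,6.8,0]]]'
python3 -m pendant '[[[-0.4,0,0.6,0],[-0.8,0,1.2,0],[-0.8,0,1.2,0]]]'
python3 - <<'E'
from h import *
go(521,-305,50,172.4)
c=arm.read_camera("scene"); P,C=pts(c,np.ones((400,640),bool))
w=(C.min(1)>95)&(P[:,2]>15)&(P[:,2]<140)&(np.hypot(P[:,0]-515,P[:,1]+303)<90)&~((C[:,0].astype(int)-C[:,2])>35)
print([a if np.isscalar(a) else a.round(3) for a in disc(P[w],69)])
E
```

```text
t: 9.15
tcp_pos: [519.4, -305.4, 53.5]
ee_rot: [-180.0, 0.0, 172.4]
force: [0.4, -0.1, 5.3]
opening: 0.279
finger_force: 60.6
t: 9.45
tcp_pos: [520.1, -305.5, 52.5]
ee_rot: [-180.0, 0.0, 172.4]
force: [0.5, 0.3, 6.8]
opening: 0.28
finger_force: 60.9
t 9.45 tcp [ 520.1 -305.5   52.5] [-1.7996e+02  4.0000e-02  1.7239e+02] F [0.5 0.3 6.8] op 0.28 ff 60.9 | shift [-0.8  0.6  2.5] turn -0.0001
[array([ 519.115, -302.361,   24.855]), array([ 0., -0.,  1.]), np.float64(66.70855089455273), np.int64(527)]
```

```bash
python3 -m pendant '[[[0,0,0,0],[0,0,0,0],[0,0,0,0],[0,0,0,0]]]' 50
python3 -m pendant '[[[0,0,-10,0],[0,0,-40,0],[0,0,-80,0],[0,0,-120,0],[0,0,-150,0]]]'
python3 -m pendant '[[[8,40,0,0],[20,85,0,0],[31,130,0,0],[42,178,0,0],[53,225,0,0]]]' 62
python3 -m pendant '[[[11,48,0,0],[23,96,0,0],[34,144,0,0],[45,192,0,0],[57,240,0,0]]]'
python3 -m pendant '[[[11,45,0,0],[22,90,0,0],[27,115,0,0],[27,115,0,0],[27,115,0,0]]]'
python3 - <<'E'
from h import *
c=arm.read_camera("wrist"); save(c,"w4.png")
P,C=pts(c,np.ones((400,640),bool))
w=(abs(P[:,2]-58)<5)&(np.hypot(P[:,0]-460,P[:,1]-287)<35)
q=P[w][:,:2].astype(np.float32);(x,y),r=cv2.minEnclosingCircle(q);print("spool",x,y,r,P[w][:,2].mean())
go(x,y,35,172.4)
c=arm.read_camera("scene");save(c,"s4.png")
P,C=pts(c,np.ones((400,640),bool))
w=(C.min(1)>95)&(P[:,2]>15)&(P[:,2]<140)&(np.hypot(P[:,0]-515,P[:,1]+303)<90)&~((C[:,0].astype(int)-C[:,2])>35)
print([a if np.isscalar(a) else a.round(3) for a in disc(P[w],69)])
# spindle tip: points inside pot
axis=np.array([-.496,.065,.866]); axis/=np.linalg.norm(axis); o=np.array([575,-5.7,121.2])-80*axis
print("pot origin",o.round(1),"tip",(o+60*axis).round(1),"home",(o+31*axis).round(1))
for cn in ["scene","top"]:
    c=arm.read_camera(cn);P,C=pts(c,np.ones((400,640),bool))
    h=(P-o)@axis; rd=(P-o)-h[:,None]*axis; k=(np.linalg.norm(rd,axis=1)<40)&(h>15)&(h<70)
    print(cn,k.sum(), [(P[k][i].round(1).tolist(),round(float(h[k][i]),1),rd[k][i].round(1).tolist()) for i in range(0,k.sum(),max(1,k.sum()//12))])
E
python3 -c "
import cv2;cv2.imwrite('pics/w4s.png',cv2.imread('pics/w4.png'))"
```

```text
t: 9.9
tcp_pos: [519.7, -305.3, 51.8]
ee_rot: [180.0, -0.0, 172.4]
force: [-0.4, 0.1, 0.1]
opening: 0.584
finger_force: 0.0
t: 10.4
tcp_pos: [520.0, -305.4, 205.5]
ee_rot: [-179.9, 0.1, 172.4]
force: [0.5, -0.8, 0.3]
opening: 0.584
finger_force: 0.0
t: 10.9
tcp_pos: [496.5, -73.5, 202.8]
ee_rot: [-180.0, 0.1, 172.4]
force: [1.4, -0.2, -0.4]
opening: 0.727
finger_force: 0.0
t: 11.4
tcp_pos: [471.9, 172.1, 203.0]
ee_rot: [180.0, 0.1, 172.4]
force: [1.7, -1.0, 0.0]
opening: 0.723
finger_force: 0.0
t: 11.9
tcp_pos: [460.5, 288.1, 202.4]
ee_rot: [-180.0, 0.0, 172.5]
force: [0.6, -0.1, -0.2]
opening: 0.73
finger_force: 0.0
spool 460.1295471191406 287.7841491699219 21.8815975189209 57.76399506786262
t 11.95 tcp [460.7 287.5 202.3] [-1.7999e+02  1.0000e-02  1.7241e+02] F [ 1.2 -0.   0. ] op 0.723 ff 0.0 | shift [  0.7   0.3 167.3] turn 0.0002
[array([ 519.784, -301.852,   24.83 ]), array([0.004, 0.001, 1.   ]), np.float64(67.08284396067333), np.int64(596)]
pot origin [614.7 -10.9  51.9] tip [584.9  -7.  103.9] home [599.3  -8.9  78.8]
scene 6 [([588.0, -9.7, 102.6], 57.2, [1.7, -2.5, 1.2]), 
[... 295 characters left out ...]
7.3, -5.5, 70.8], 20.4, [2.7, 4.1, 1.3]), ([606.8, -10.2, 75.9], 24.7, [4.3, -0.9, 2.6]), ([604.2, -5.2, 75.6], 26.0, [2.5, 4.0, 1.1]), ([603.2, -9.6, 85.3], 34.7, [5.7, -1.0, 3.3]), ([601.3, -5.0, 78.6], 30.1, [1.6, 3.9, 0.6]), ([600.3, -9.4, 89.0], 39.3, [5.1, -1.0, 3.0]), ([598.1, -4.6, 86.0], 38.1, [2.3, 3.9, 1.0]), ([597.2, -9.0, 94.2], 45.3, [5.0, -1.1, 3.0]), ([595.0, -4.2, 91.8], 44.8, [2.5, 3.8, 1.1]), ([594.1, -8.6, 100.8], 52.7, [5.5, -1.1, 3.3]), ([591.8, -3.8, 98.5], 52.2, [3.0, 3.7, 1.4]), ([591.7, -8.6, 100.0], 53.2, [3.4, -1.2, 2.0]), ([589.1, -3.7, 101.0], 55.7, [2.0, 3.6, 0.9]), ([588.6, -8.3, 105.9], 59.8, [3.6, -1.2, 2.2]), ([586.4, -10.9, 103.1], 58.3, [0.7, -3.8, 0.7])]
```

View pics/w4.png

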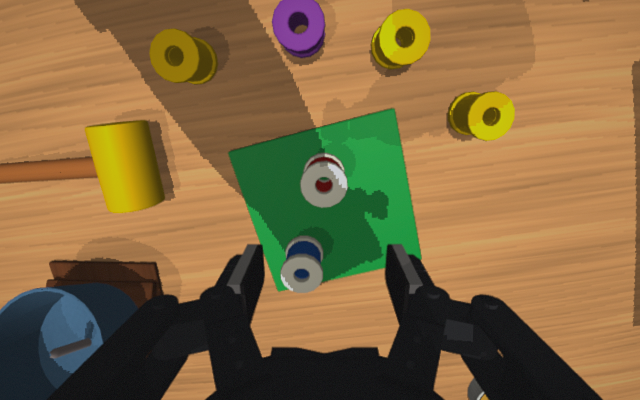

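```bash
python3 -m pendant '[[[0.7,0.3,40,0],[0.7,0.3,80,0],[0.7,0.3,120,0],[0.7,0.3,145,0],[0.7,0.3,152,0]]]'
python3 -m pendant '[[[0,0,0,0],[0,0,0,0],[0,0,0,0],[0,0,0,0],[0,0,0,0]]]' 36 25
python3 -m pendant '[[[0,0,-10,0],[0,0,-50,0],[0,0,-95,0],[0,0,-140,0],[0,0,-170,0]]]'
python3 - <<'E'
from h import *
go(589,-6.5,190,172.4)
c=arm.read_camera("wrist"); save(c,"w5.png")
c=arm.read_camera("scene"); P,C=pts(c,np.ones((400,640),bool))
w=(np.hypot(P[:,0]-460,P[:,1]-287.5)<32)&(P[:,2]>140)&(P[:,2]<225)&(C.max(1)>60)
print(w.sum(),np.percentile(P[w],[2,50,98],axis=0).round(1))
cv2.imwrite("pics/s5.png",cv2.resize(c["img"][120:240,350:510,::-1],(640,480)))
E
```

```text
t: 12.6
tcp_pos: [459.1, 286.7, 47.6]
ee_rot: [-179.9, -0.2, 172.3]
force: [-0.7, -0.5, 0.4]
opening: 0.726
finger_force: 0.0
t: 13.1
tcp_pos: [460.5, 288.3, 50.7]
ee_rot: [180.0, 0.1, 172.4]
force: [0.3, 0.7, 1.7]
opening: 0.504
finger_force: 25.7
t: 13.6
tcp_pos: [460.4, 288.4, 224.2]
ee_rot: [179.9, 0.2, 172.4]
force: [0.3, 1.3, -0.8]
opening: 0.5
finger_force: 26.0
t 13.6 tcp [460.4 288.4 224.2] [179.89   0.19 172.4 ] F [ 0.3  1.3 -0.8] op 0.5 ff 26.0 | shift [-166.3 -275.3   34.2] turn 0.0
259 [[461.4 264.5 188. ]
 [477.5 294.2 205.7]
 [482.5 313.1 223.9]]
```

View pics/s5.png

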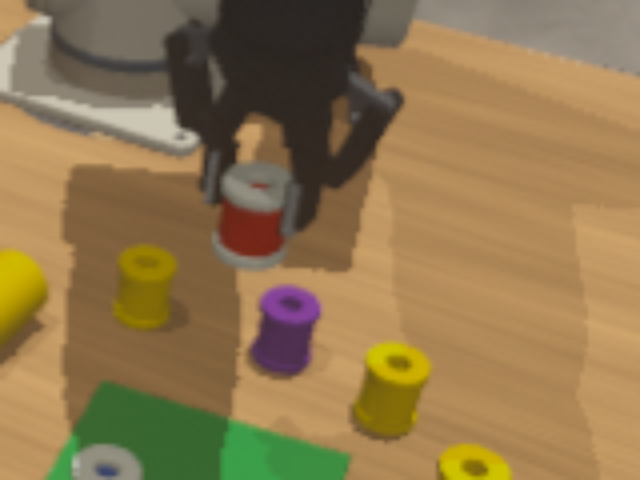

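```bash
python3 -m pendant '[[[-20,-34,0,0],[-43,-71,0,0],[-67,-110,0,0],[-91,-150,0,0],[-115,-190,0,0]]]'
python3 -m pendant '[[[-24,-40,0,0],[-44,-73,5,0],[-51,-85,20,0],[-51.3,-85.3,40,0],[-51.3,-85.3,49,0]]]'
python3 -m pendant '[[[0,0,0,0],[0,0,0,0]]]'
python3 - <<'E'
from h import *
go(589,-6.5,157,172.4)
axis=np.array([-.496,.065,.866]); axis/=np.linalg.norm(axis); o=np.array([575,-5.7,121.2])-80*axis
c=arm.read_camera("scene");cv2.imwrite("pics/s6.png",cv2.resize(c["img"][150:240,230:350,::-1],(640,480)))
P,C=pts(c,np.ones((400,640),bool))
w=(np.hypot(P[:,0]-589,P[:,1]+6.5)<32)&(P[:,2]>118)&(P[:,2]<180)&((C.max(1)>110)|(C[:,0]>C[:,2]*1.6))
print(w.sum(),np.percentile(P[w],[2,50,98],axis=0).round(1))
E
```

```text
t: 14.2
tcp_pos: [549.0, 83.0, 219.8]
ee_rot: [-180.0, -0.0, 172.4]
force: [1.6, 1.1, -1.0]
opening: 0.498
finger_force: 26.0
t: 14.7
tcp_pos: [587.7, -7.3, 168.8]
ee_rot: [180.0, -0.2, 172.3]
force: [-0.9, -0.3, -0.5]
opening: 0.501
finger_force: 26.0
t: 14.9
tcp_pos: [588.5, -6.3, 171.5]
ee_rot: [180.0, 0.0, 172.4]
force: [0.1, 0.3, -0.7]
opening: 0.5
finger_force: 26.0
t 14.9 tcp [588.5  -6.3 171.5] [1.8000e+02 1.0000e-02 1.7243e+02] F [ 0.1  0.3 -0.7] op 0.5 ff 26.0 | shift [-0.5 -0.2 14.5] turn 0.0006
254 [[576.2 -27.5 132.7]
 [602.5   1.3 159.5]
 [609.6  16.  179.7]]
```

View pics/s6.png

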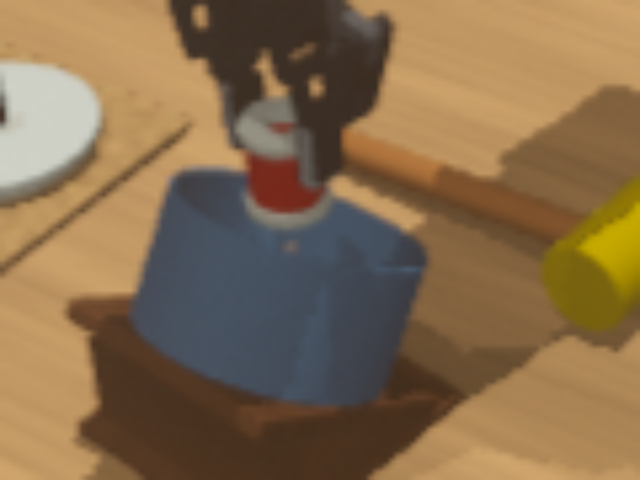

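```bash
python3 -m pendant '[[[0,0,10,0],[0,0,18,0],[0,0,24,0],[0,0,26,0],[0,0,26,0]]]'
python3 -m pendant '[[[0,0,2,0],[0,0,4,0],[0,0,6,0],[0,0,8,0],[0,0,8,0]]]'
```

```text
t: 15.45
tcp_pos: [588.4, -6.7, 144.5]
ee_rot: [180.0, -0.0, 172.4]
force: [-0.6, -0.1, -1.0]
opening: 0.505
finger_force: 26.0
t: 15.95
tcp_pos: [589.0, -6.9, 137.0]
ee_rot: [-180.0, 0.1, 172.4]
force: [2.1, -0.5, 0.2]
opening: 0.499
finger_force: 26.0
```

```bash
python3 -m pendant '[[[2,0,0.5,0],[4,0,1,0],[6,0,1.5,0],[8,0,2,0],[10,0,3,0]]]'
python3 -m pendant '[[[2.5,0,1,0],[5,0,2.2,0],[7.5,0,3.5,0],[10,0,4.8,0],[12,0,6,0]]]'
python3 - <<'E'
from h import *
go(565,-4,130,172.4)
c=arm.read_camera("scene");cv2.imwrite("pics/s7.png",cv2.resize(c["img"][150:240,230:350,::-1],(640,480)))
E
```

```text
t: 16.45
tcp_pos: [579.8, -6.0, 134.7]
ee_rot: [-180.0, 0.2, 172.4]
force: [5.2, -3.1, 3.2]
opening: 0.497
finger_force: 25.0
t: 16.95
tcp_pos: [567.9, -4.4, 128.8]
ee_rot: [-180.0, 0.2, 172.4]
force: [6.1, -2.1, 1.2]
opening: 0.493
finger_force: 25.2
t 16.95 tcp [567.9  -4.4 128.8] [-179.96    0.2   172.37] F [ 6.1 -2.1  1.2] op 0.493 ff 25.2 | shift [ 2.9 -0.  -1.2] turn -0.0006
```

View pics/s7.png

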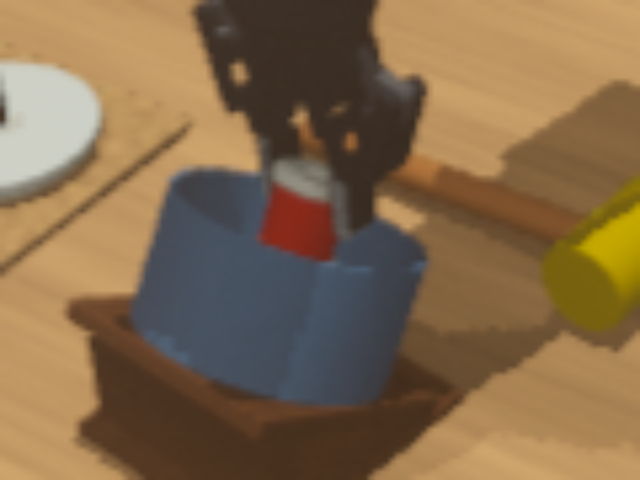

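```bash
python3 -m pendant '[[[-2,0,3.5,0],[-4,0,7,0],[-6,0,10.5,0],[-8,0,14,0],[-10,0,17.3,0]]]'
python3 -m pendant '[[[-2,0,3.5,0],[-4,0,7,0],[-6,0,10.5,0],[-7,0,12.1,0],[-7,0,12.1,0]]]'
```

```text
t: 17.5
tcp_pos: [577.1, -5.3, 110.5]
ee_rot: [-180.0, 0.0, 172.4]
force: [3.9, -1.8, 5.1]
opening: 0.497
finger_force: 25.9
t: 18.0
tcp_pos: [584.0, -6.2, 98.1]
ee_rot: [-180.0, 0.0, 172.4]
force: [5.1, -2.5, 0.3]
opening: 0.497
finger_force: 25.4
```

```bash
python3 -m pendant '[[[-1,0,1.7,0],[-2,0,3.5,0],[-2.3,0,4,0],[-2.3,0,4,0]]]'
python3 -m pendant '[[[0,0,0,0],[0,0,0,0],[0,0,0,0],[0,0,0,0],[0,0,0,0]]]' 56
python3 -m pendant '[[[2,0,-15,0],[4,0,-40,0],[4,0,-80,0],[4,0,-120,0],[4,0,-130,0]]]'
python3 - <<'E'
from h import *
axis=np.array([-.496,.065,.866]); axis/=np.linalg.norm(axis); o=np.array([575,-5.7,121.2])-80*axis
go(584,-6,230,172.4)
c=arm.read_camera("wrist");save(c,"w8.png")
P,C=pts(c,np.ones((400,640),bool))
h=(P-o)@axis; rd=np.linalg.norm((P-o)-h[:,None]*axis,axis=1)
k=(rd<21)&(rd>9)&(h>20);print("flange top h",k.sum(),np.percentile(h[k],[5,50,95]).round(1))
if k.sum()>50:
    cc,n,m=plane(P[k]);print(cc.round(1),n.round(3),m.sum())
E
```

```text
t: 18.4
tcp_pos: [586.1, -6.5, 94.4]
ee_rot: [-180.0, 0.0, 172.4]
force: [4.9, -2.8, 2.8]
opening: 0.495
finger_force: 25.7
t: 18.9
tcp_pos: [585.6, -6.3, 94.4]
ee_rot: [180.0, -0.0, 172.4]
force: [0.5, 0.5, 0.9]
opening: 0.658
finger_force: 0.0
t: 19.4
tcp_pos: [583.1, -6.0, 229.1]
ee_rot: [-180.0, 0.4, 172.4]
force: [0.0, -0.5, 0.3]
opening: 0.661
finger_force: 0.0
t 19.4 tcp [583.1  -6.  229.1] [-180.      0.35  172.4 ] F [ 0.  -0.5  0.3] op 0.661 ff 0.0 | shift [-0.9  0.1 -0.9] turn -0.0001
flange top h 1556 [42.  55.3 56.5]
[587.1  -7.   99.8] [-0.493  0.063  0.868] 1405
```

View pics/w8.png

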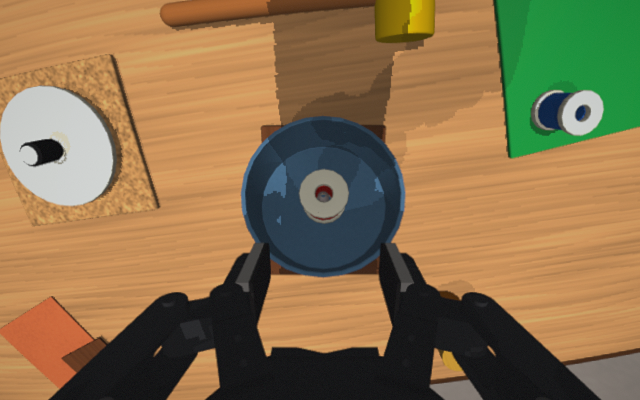

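The wrist picture shows the spool seated on the spindle at about (324,195). Its top flange is 55.3 mm up the pot axis against 56 expected, and it is tilted with the pot. The lid lies on the mat at (58,145), knob up, and the blue spool is still on the green mat.

```bash
python3 -c "
from bench import arm
print(arm.job_done())"
```

```text
the job is handed in; nothing more can be done
None
```

The job is handed in: the lid lies flat on the cork mat with its knob up, the red spool is home on the spindle by camera measurement, the blue spool, jar and mallet were never touched, and it took about 19.5 s of the 64 s; no verdict came back.

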